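Hold the order clip open over the menu card

TASK

Take the spring clip off its stand by squeezing its two handles, then lower it gently and well down over the middle of the top edge of the wide menu card, with the jaws held wide open, one on each side of the card and neither touching it, so that the cook can tuck an order slip in. Do not bump or shift the card and leave everything else where it stands. Finish while still squeezing and holding the clip there, gaping around the card edge: do not let it close and do not let go.

Things in the scene. Friction and masses are not known exactly. Their poses are not given: they have to be found in the camera images.
- clip: Dark steel spring clip, loose, about 70 g, upright at the start, jaws biting the strip of clip_stand, handles up. Origin: middle of the hinge pin's axis (pin and coil up to 7 mm in radius). z up towards the handles, y along the pin (and the strip), x across: the way jaws and handles open and close. Jaws: 44 mm wide in y, ending 42 mm below the origin. Squeezed open on the stand, it comes free.
- clip_grip (a point): Midway between the handles, 40 mm above the pin: squeeze here, along x. Two flat handles 32 mm wide (y), 3 mm thick, lean apart, ending 55 mm above the pin. Over their outsides, shut: 47 mm here, 56 mm at the ends; fully squeezed they stand parallel, about 26 mm, and the jaw tips gape about 27 mm. Each pushes back with 5 N (shut) to 9 N (at the stop). Let go, it snaps shut.
- clip_a (a joint): Hinge of the clip half whose jaw is on the clip's +x side: rad, about 0 when biting the strip, -0.03 shut on nothing, grows as this half opens, stop at 0.26.
- clip_b (a joint): The same for the half whose jaw is on the clip's -x side.
- tip_a (a point): Lower inner edge of the jaw of half a (mid-width), the end of that jaw, 42 mm below the clip's origin when shut.
- tip_b (a point): The same for the jaw of half b.
- clip_stand: Fixed stand on the counter: foot plate 60 x 130 x 8 mm with an upright aluminium strip 5 mm thick (x) and 120 mm long (y), its top 56 mm above the counter. Origin under its centre, x across the strip, z up. The clip sits somewhere along the strip, its origin 67 mm above the counter.
- menu_card: The wide menu card, loose: a rigid white panel 5 mm thick (x), 170 mm wide (y), upright in a dark steel foot 60 x 180 x 12 mm; top edge 125 mm above the counter; 0.7 kg in all. Origin under its centre, x square to the panel, y along its width, z up. The same looks as small_card, but twice as wide.
- card_edge (a point): The middle of the menu card's top edge, 125 mm above its underside; axes as the menu card's.
- small_card: A narrower card of the same height, 80 mm wide, in a foot 60 x 90 x 12 mm; not to be used. Origin under its centre.
- sauce_bottle: Sauce bottle, 52 mm in diameter, 140 mm high, loose; origin under its centre. Leave alone.
- chili_jar: Jar, 60 mm in diameter, 75 mm high, loose; origin under its centre. Leave alone.
- soup_bowl: White bowl, 110 mm in diameter, 55 mm high, loose; origin under its centre. Leave alone.
- tea_cup: White cup, 60 mm in diameter, 60 mm high, loose; origin under its centre. Leave alone.
- spoon: Steel spoon lying on the counter, loose; origin under its middle. Leave alone.
- napkin_tray: Open steel tray 100 x 130 x 50 mm, loose; origin under its centre. Leave alone.
Not all that is in view belongs to the job. What is shaped like the clip but blue or turquoise is not meant.

How it is judged:
On the way:
1. the clip is held in the fingers, lifted clear of its stand (z of clip in the frame of clip_stand above 0.11 m and contact force between the fingers and clip above 2 N), for 0.1 s.
At the end, for the whole second after the job is handed in: Fingers hold the clip still over the wide card: tips >18 mm apart, >=2 mm clear of each face, >=10 mm below the edge; clip within 25 mm of mid-edge, 0.25 rad of edge line and upright, >0.12 m up, not touching the card (<0.3 N); card upright (0.05 rad), shifted <12 mm (((x of tip_a in the frame of card_edge above 0.0045 m and x of tip_b in the frame of card_edge below -0.0045 m) or (x of tip_b in the frame of card_edge above 0.0045 m and x of tip_a in the frame of card_edge below -0.0045 m)) and distance between tip_a and tip_b above 0.018 m and z of each of tip_a, tip_b in the frame of card_edge below -0.01 m and y of clip in the frame of card_edge between -0.025 and 0.025 m and angle between the y axis of clip and the y axis of menu_card, either way round below 0.25 rad and angle between clip's own z axis and vertical below 0.25 rad and height (world z) of clip above 0.12 m and linear speed of clip below 0.03 m/s and contact force between clip and menu_card below 0.3 N and contact force between the fingers and clip above 2 N and distance of menu_card from where it was at the start of the episode below 0.012 m and angle between menu_card's own z axis and vertical below 0.05 rad); the arm keeps its last pose, push and grip.
It fails at once if the menu card is bumped hard (over 8 N, by clip, fingers or arm) (contact force between any of clip, the fingers, the arm and menu_card above 8 N).
It fails at once if the menu card is shifted by more than 12 mm (distance of menu_card from where it was at the start of the episode above 0.012 m).
It fails at once if a thing standing by is moved by more than 25 mm (distance of any of small_card, sauce_bottle, chili_jar, soup_bowl, tea_cup, spoon, napkin_tray from where it was at the start of the episode above 0.025 m).
It also fails if it takes over 40 s, if anything falls off the work surface, if the arm or the gripper's body presses on something with over 40 N, if the wrist force passes 120 N, or if a joint passes its speed limit or range.

ROBOT

A 7-joint arm with a two-finger parallel gripper is mounted at the origin on the work surface. World frame = base frame: x ahead of the robot, y to its left, z up, the work surface at z = 0. Lengths are in m, angles in rad, forces in N, time in s.
With the tool pointing down it reaches from about 0.425 to 0.875 m from the base axis. Payload 8.4 kg.
Tool frame: the origin (TCP) lies on the front face of the gripper's body, between the roots of the fingers; the fingertips stand 73 mm ahead of it and the grasp point (between the pads) lies 54 mm ahead of it; z points along the fingers, x is the direction in which the jaws open and shut, and the axes are right-handed (so a half turn about z gives the same grasp; the last joint's range is limited). The gripper opens to 85 mm and grips with 20 to 120 N. Pads are 22 mm wide; open, the fingers measure 114 mm over their backs; the gripper's body (76 mm by 85 mm) begins 54 mm behind the grasp point. The pads swing forward as they close: fully open they stand 13 mm farther back than shut.
Start: joints at [-1.222, 0.333, 0.04, 1.465, -0.013, 1.343, -0.059], TCP at [0.281, 0.586, 0.304] pointing down, gripper open.
Joint ranges: [-2.58, 2.58], [-0.38, 2.09], [-1.3, 1.39], [0.25, 2.4], [-1.5, 4.64], [0.08, 2.09], [-2.65, 2.65]. Speed limits (rad/s): [2.22, 2.22, 2.79, 2.79, 3.14, 3.14, 3.14].

INTERFACE

Orientations are given as a unit quaternion [w, x, y, z].
In Python, from rig import readout, optics, ctrl, spotter gives the robot as it stands.
- The arm moves only by the shell command python3 -m creep 'ROWS' [FORCE]. ROWS is JSON, one flat list of numbers, 5 for each row, row after row: the finger opening in m, from 0 to 0.0854, then the shift along the tool's x, y, z in m, then the turn about the tool's z in rad. In form: [jaw, x, y, z, roll, jaw, x, y, z, roll, ...]. A call has 1 to 5 rows; each row shifts and turns the commanded pose from where the row before left it, along the tool's axes as they then stand; what a row does not reach is not made up. A row lasts 1/12 s, in which the tool goes at most 41.7 mm and 7.16 degrees, less where a joint would pass 70% of its speed; a pose out of reach is approached as far as the arm can. A call is refused whole if a number of a shift passes 0.0417 or a number of a turn 0.125, either way. A call with a gripper value outside its range is refused whole. The fingers move at their own pace and stop on an object; FORCE is the grip in N (left out, the last holds). Time passes only in rows, so rows that do not move let the fingers close. It gives the time, the measured TCP pose, the force and the opening at its end, in the units of the state.
- readout.read_state(): the state, without advancing time (a new reading comes with each control period).
- optics.read_camera(name): name is "side" or "top"; returns the picture (384x512x3 uint8, red, green, blue); there is no depth.
- optics.camera_info(name): a dict with "vertical_fov" (degrees; the focal length in pixels is half the picture's height over the tangent of half this angle, whatever the lens; pixels are square), "cx", "cy" (the principal point, pixels), "k1" (the pictures are not rectified: a ray, as slopes to the right and down, at radius r is drawn at 1 + k1 r^2 times it, then the intrinsics apply), "R" (3x3) and "t" (3): a world point X has camera coordinates R X + t. Camera axes: x right, y down, z forward; pixel columns grow to the right and rows downward; lengths in m; the calibration is good to about 2 mm. A picture is of the moment at which its call begins. camera_info takes no time and is no camera call.
- ctrl.finish_job(): hands the job in, once; it reports no verdict.
Trained networks look in the newest picture that a camera, given by its name, has taken for a name from the list of things; names that differ only in an ending like _2 or _b are one class to them, and where a whole thing is asked for, a point or a joint stands for the part that bears it (a point fixed in the world has none). Each returns a list of dicts, best first, with "confidence" (0 to 1); they miss things now and then, are a little off and sometimes report something else, mostly with a low value. They report only what shows in the picture. A call takes as long as a camera call. They do not tell look-alikes from the thing itself.
- spotter.boxes_of(label, camera): "xyz" ([x, y, z] in m, in world coordinates, good to about 4 mm: the middle of the surface that is visible of it).
- spotter.pinpoint(label, camera): "xyz" ([x, y, z] in m, in world coordinates, good to about 4 mm: a listed point, or the origin of a listed thing).
The state is a dict: "clock": time; "joint_pos": joint angles; "joint_vel": joint speeds; "effort": joint torques, N m; "tcp_pos": TCP position; "tool_rot": TCP orientation; "ft_force": force on the tool from outside, world axes, zero at the start; "wrist_torque": the same for the moment, N m; "gripper_width": opening from 0.0 (shut) to 1.0 (fully open).
Only numpy, scipy, OpenCV 4.12 (cv2) and the standard library are available. Lean on these libraries where they do the work, as an engineer would, in place of code of your own. Each camera call takes 0.05 s, during which the arm holds its last target.

## Working session

There is one attempt and no reset: what is moved stays moved. The work goes in short steps, Python scripts to look and compute and a shell command to move; the robot and the scene stay as the last step left them, time stands still between calls to the robot, and variables do not carry over. Pictures are saved under pics/ and viewed, and the job is handed in when it is done.

```bash
mkdir -p pics; ls
python3 - <<'E'
from rig import readout, optics, ctrl, spotter
import cv2
print(readout.read_state())
for c in("side","top"):
    im=optics.read_camera(c); cv2.imwrite(f"pics/{c}0.png",im[:,:,::-1]); i=optics.camera_info(c); print(i)
    for l in("clip","clip_grip","clip_stand","menu_card","card_edge","small_card"):
        print(c,l,[(d['confidence'],[round(v,3) for v in d['xyz']]) for d in spotter.pinpoint(l,c)][:4])
E
```

```text
pics
{'clock': 0.0, 'joint_pos': array([-1.2221992 ,  0.33392601,  0.03986543,  1.46626864, -0.01337146,
        1.3432746 , -0.05851059]), 'joint_vel': array([-0.0020276 , -0.0005294 ,  0.00100492,  0.00143972, -0.00078771,
       -0.000379  , -0.00066167]), 'effort': array([-5.10885675e-04, -6.58547401e+01,  1.36539180e+00, -4.05567348e+01,
        1.67903700e-02,  1.23636311e-02,  2.41568250e-05]), 'tcp_pos': array([0.28131594, 0.58560507, 0.30301257]), 'tool_rot': array([ 4.84623592e-04,  8.46460889e-01,  5.32450292e-01, -6.43513656e-04]), 'ft_force': array([-0.39459875,  0.19145299,  0.58620853]), 'wrist_torque': array([ 0.0035229 , -0.00273409, -0.00504899]), 'gripper_width': 0.9960211388957043}
{'vertical_fov': 57.85580331363083, 'cx': 256.93787115647405, 'cy': 190.85447826021385, 'k1': -0.02830101683514523, 'R': array([[ 0.73751128, -0.67505995,  0.01926612],
       [-0.36850407, -0.4261744 , -0.82618408],
       [ 0.56593451,  0.60222043, -0.56307077]]), 't': array([-0.41240436,  0.29771059,  0.8791449 ])}
side clip [(0.68, [0.479, -0.13, 0.04]), (0.62, [0.526, 0.003, 0.067]
[... 638 characters left out ...]
.99967251, -0.01333357],
       [-0.9889247 , -0.01964513, -0.14711222],
       [ 0.14680211,  0.01639915, -0.98902993]]), 't': array([-0.01256126,  0.57769746,  1.12924319])}
top clip [(0.72, [0.723, 0.174, 0.002]), (0.67, [0.528, 0.004, -0.002]), (0.64, [0.478, -0.129, 0.04]), (0.59, [0.533, 0.005, 0.068])]
top clip_grip [(0.74, [0.642, 0.005, 0.089]), (0.67, [0.534, 0.004, 0.108]), (0.47, [0.478, -0.132, 0.082])]
top clip_stand [(0.58, [0.71, -0.168, -0.001]), (0.57, [0.533, 0.004, -0.004])]
top menu_card [(0.95, [0.507, 0.251, 0.003])]
top card_edge [(0.76, [0.505, 0.252, 0.124]), (0.73, [0.507, 0.25, 0.002])]
top small_card [(0.78, [0.479, -0.253, 0.002]), (0.64, [0.531, 0.006, 0.004])]
```

View pics/side0.png

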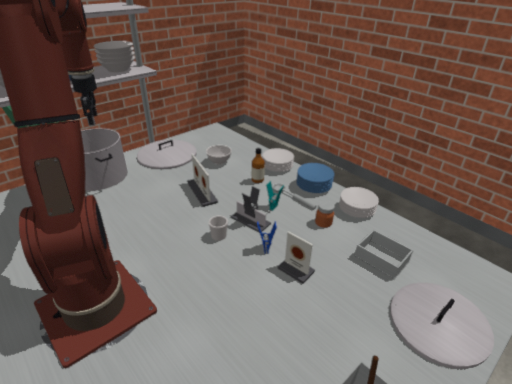

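View pics/top0.png

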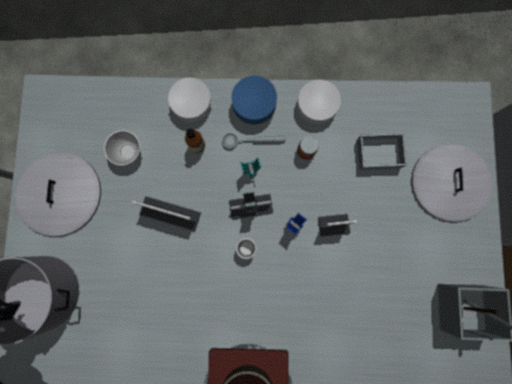

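```bash
cat > h.py <<'E'
import numpy as np, cv2
from rig import readout, optics, spotter
def cam(c):
    i=optics.camera_info(c); f=192/np.tan(np.radians(i['vertical_fov']/2)); return i,f
def proj(c,X):
    i,f=cam(c); p=np.array(i['R'])@np.asarray(X,float)+i['t']; a=p[:2]/p[2]; a=a*(1+i['k1']*(a@a)); return np.array([i['cx'],i['cy']])+f*a
def unproj(c,uv,z):
    i,f=cam(c); d=(np.asarray(uv,float)-[i['cx'],i['cy']])/f; a=d.copy()
    for _ in range(20): a=d/(1+i['k1']*(a@a))
    R=np.array(i['R']); r=R.T@np.array([a[0],a[1],1]); o=-R.T@i['t']; return o+r*(z-o[2])/r[2]
def crop(c,im,x0,y0,w,h,s,name):
    cv2.imwrite(name,cv2.resize(im[y0:y0+h,x0:x0+w,::-1],None,fx=s,fy=s,interpolation=cv2.INTER_CUBIC))
E
python3 - <<'E'
from h import *
t=optics.read_camera("top"); s=optics.read_camera("side")
crop("top",t,125,150,240,120,3.3,"pics/t1.png")
crop("side",s,180,130,140,130,4.5,"pics/s1.png")
print(proj("top",[.281,.586,.3]))
for n,X in dict(clip=[.533,.004,.067],grip=[.533,.004,.107],edge=[.505,.252,.125]).items(): print(n,proj("top",X),proj("side",X))
E
```

```text
[-15.63877303 299.35350855]
clip [250.09748178 203.62826597] [250.65399389 204.27090523]
grip [249.83711531 202.0424202 ] [250.76611655 194.31677092]
edge [160.03548549 209.54452687] [199.10684426 163.27039215]
```

View pics/t1.png

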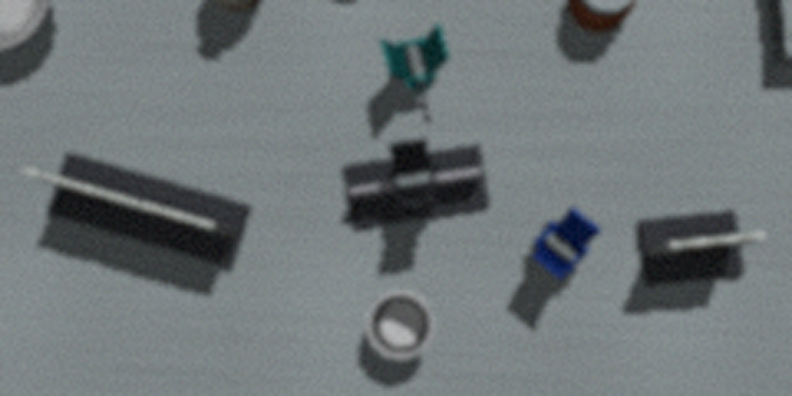

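View pics/s1.png

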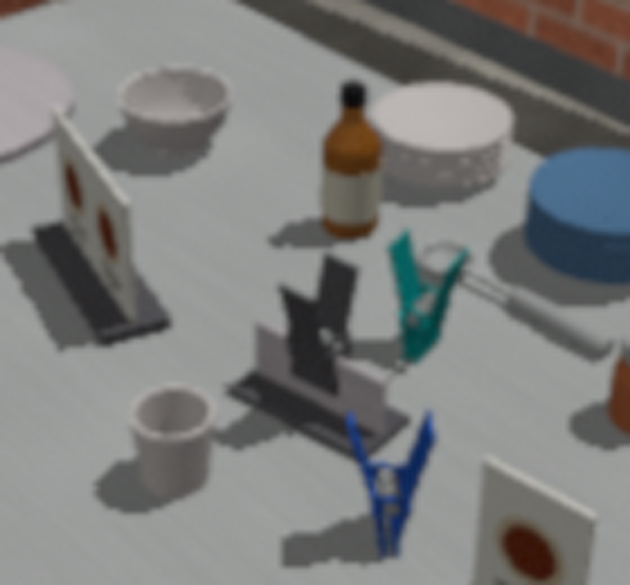

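Run:
```python
from h import *
from scipy.spatial.transform import Rotation as Ro
o=lambda x,y:(125+x/3.3-.35,150+y/3.3-.35)
a,b=unproj("top",o(350,190),.056),unproj("top",o(480,172),.056); print("strip",a,b,(a+b)/2,np.linalg.norm(a-b),np.degrees(np.arctan2(*(a-b)[1::-1])))
a,b=unproj("top",o(23,170),.125),unproj("top",o(216,226),.125); print("card",a,b,(a+b)/2,np.linalg.norm(a-b),np.degrees(np.arctan2(*(a-b)[1::-1])))
for q in [(391,143),(426,141),(392,170),(428,172)]: print(unproj("top",o(*q),.122))
s=readout.read_state(); q=s['tool_rot']; R=Ro.from_quat(np.roll(q,-1)).as_matrix(); print(R.round(3))
for l in("tea_cup","sauce_bottle"): print(l,[(d['confidence'],np.round(d['xyz'],3)) for c in("side","top") for d in spotter.pinpoint(l,c)[:2]])
```

```text
strip [0.52240713 0.06116178 0.056     ] [ 0.54094769 -0.05469362  0.056     ] [0.53167741 0.00323408 0.056     ] 0.11732956551789016 99.0920569617377
card [0.52679162 0.33226814 0.125     ] [0.48287737 0.167561   0.125     ] [0.50483449 0.24991457 0.125     ] 0.17046085397626087 75.07107086834847
[0.55633609 0.02297532 0.122     ]
[ 0.55863678 -0.00661231  0.122     ]
[0.53335342 0.02155053 0.122     ]
[ 0.53227101 -0.00885899  0.122     ]
[[ 0.433  0.901 -0.   ]
 [ 0.901 -0.433 -0.   ]
 [-0.    -0.    -1.   ]]
tea_cup [(0.69, array([0.4  , 0.015, 0.002])), (0.89, array([0.405, 0.011, 0.   ]))]
sauce_bottle [(0.65, array([ 0.724,  0.179, -0.001])), (0.58, array([ 0.724,  0.176, -0.005])), (0.29, array([ 0.705, -0.391,  0.   ]))]
```

The dark clip on the stand is at side (251,200) and top (249,200). Its look-alikes are the turquoise clip at side (274,195), top (251,170), and the blue clip at side (267,237), top (297,224). The crops confirm that the dark clip, biting the strip, is the right one. The wide card is at top (160,210); the narrow card is at top (337,225).

```bash
for i in 1; do python3 -m creep '[0.0854,-0.0208,0.024,0,0,0.0854,-0.0208,0.024,0,0,0.0854,-0.0208,0.024,0,0,0.0854,-0.0208,0.024,0,0,0.0854,-0.0208,0.024,0,0]'; done
python3 -m creep '[0.0854,-0.0208,0.024,0,0,0.0854,-0.0208,0.024,0,0,0.0854,-0.0208,0.024,0,0,0.0854,-0.0208,0.024,0,0,0.0854,-0.0208,0.024,0,0]'
```

```text
clock: 1.42
tcp_pos: [0.345, 0.4387, 0.304]
tool_rot: [-0.0, 0.846, 0.532, 0.0]
ft_force: [0.2, 1.0, 1.0]
gripper_width: 0.998
clock: 1.83
tcp_pos: [0.4081, 0.2929, 0.3042]
tool_rot: [-0.0, 0.846, 0.532, 0.0]
ft_force: [1.2, 0.2, 0.4]
gripper_width: 0.996
```

```bash
python3 -m creep '[0.0854,-0.0208,0.024,0,0,0.0854,-0.0208,0.024,0,0,0.0854,-0.0208,0.024,0,0,0.0854,-0.0208,0.024,0,0,0.0854,-0.0208,0.024,0,0]'
python3 -m creep '[0.0854,-0.0208,0.024,0,0,0.0854,-0.0208,0.024,0,0,0.0854,-0.0208,0.024,0,0,0.0854,-0.0208,0.024,0,0,0.0854,0,0,0,0]'
python3 -m creep '[0.0854,0,0,0,0.12,0.0854,0,0,0,0.12,0.0854,0,0,0,0.12,0.0854,0,0,0,0.12,0.0854,0,0,0,0.12]'
python3 -m creep '[0.0854,0,0,0,0.12,0.0854,0,0,0,0.12,0.0854,0,0,0,0.12,0.0854,0,0,0,0,0.0854,0,0,0,0]'
python3 - <<'E'
from h import *
from scipy.spatial.transform import Rotation as Ro
s=readout.read_state(); R=Ro.from_quat(np.roll(s['tool_rot'],-1)).as_matrix(); print(s['tcp_pos'],s['joint_pos'],R.round(3),np.arctan2(R[1,0],R[0,0]))
t=optics.read_camera("top"); im=optics.read_camera("side")
crop("top",t,165,130,160,130,4.5,"pics/t2.png")
crop("side",im,180,90,160,150,4,"pics/s2.png")
for l in("clip","clip_grip"): print(l,[(d['confidence'],np.round(d['xyz'],3)) for c in("side","top") for d in spotter.pinpoint(l,c)[:4]])
E
```

```text
clock: 2.25
tcp_pos: [0.4712, 0.1472, 0.3042]
tool_rot: [-0.0, 0.846, 0.532, 0.0]
ft_force: [0.9, 0.3, 1.0]
gripper_width: 1.002
clock: 2.67
tcp_pos: [0.5228, 0.0256, 0.3044]
tool_rot: [0.001, 0.849, 0.529, 0.0]
ft_force: [-0.5, 0.0, 0.4]
gripper_width: 1.001
clock: 3.08
tcp_pos: [0.5213, 0.0323, 0.304]
tool_rot: [-0.0, 0.967, 0.256, 0.0]
ft_force: [0.6, 0.1, 0.1]
gripper_width: 0.996
clock: 3.5
tcp_pos: [0.5213, 0.0324, 0.304]
tool_rot: [-0.0, 0.997, 0.083, 0.0]
ft_force: [0.7, -0.4, -0.1]
gripper_width: 1.0
[0.52130149 0.03236887 0.30398346] [-0.65882272  0.06470738  0.54048145  1.79623692 -0.03471609  1.28991408
  0.05721063] [[ 0.986  0.166  0.   ]
 [ 0.166 -0.986  0.   ]
 [ 0.    -0.    -1.   ]] 0.1668520194124604
clip [(0.87, array([0.527, 0.006, 0.066])), (0.7, array([0.647, 0.006, 0.044])), (0.62, array([ 0.478, -0.129,  0.039])), (0.7, array([ 0.477, -0.128,  0.043])), (0.52, array([ 0.479, -0.254,  0.001])), (0.5, array([0.646, 0.004, 0.04 ]))]
clip_grip [(0.85, array([0.534, 0.003, 0.111])), (0.61, array([ 0.479, -0.131,  0.085])), (0.56, array([ 0.476, -0.133,  0.083])), (0.45, array([0.643, 0.005, 0.085]))]
```

View pics/t2.png

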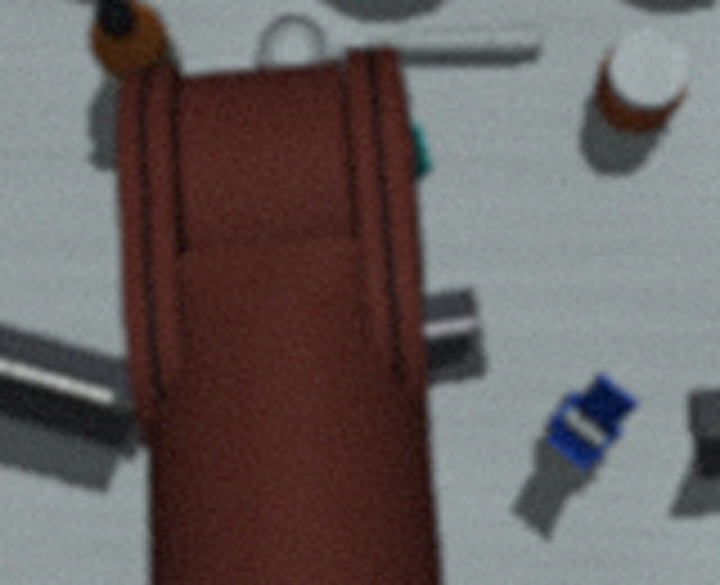

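View pics/s2.png

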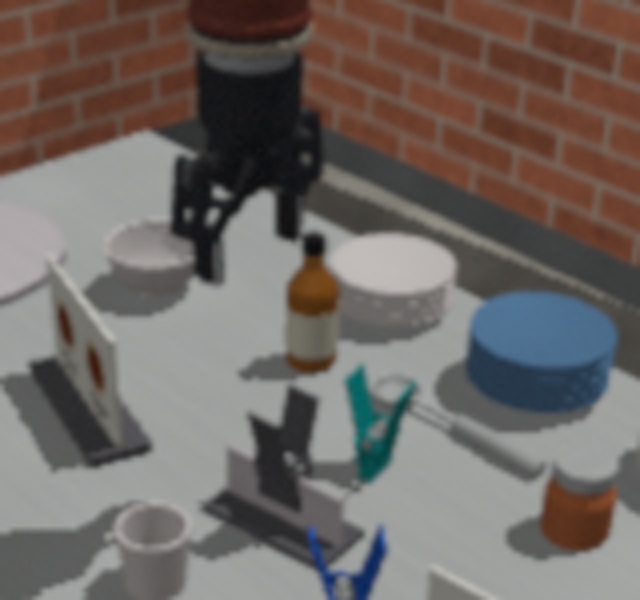

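```bash
python3 -m creep '[0.0854,0.0031,0.0152,0.01,0,0.0854,0.0031,0.0152,0.02,0,0.0854,0,0,0.03,0,0.0854,0,0,0.02,0,0.0854,0,0,0,0]'
python3 - <<'E'
from h import *
im=optics.read_camera("side")
crop("side",im,200,130,110,100,6,"pics/s3.png")
s=readout.read_state();print(s['tcp_pos'])
E
```

```text
clock: 4.22
tcp_pos: [0.5304, 0.0029, 0.2201]
tool_rot: [0.001, 0.997, 0.082, -0.003]
ft_force: [-0.6, 0.2, 0.3]
gripper_width: 0.999
[0.53132486 0.00307873 0.22242807]
```

View pics/s3.png

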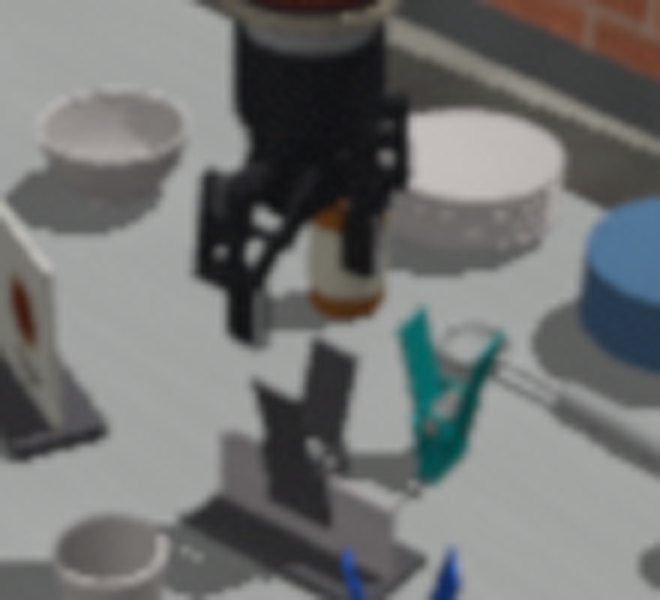

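```bash
python3 -m creep '[0.0854,0.001,0,0.02,0,0.0854,0,0,0.02,0,0.0854,0,0,0.015,0,0.0854,0,0,0.006,0,0.0854,0,0,0,0]'
python3 - <<'E'
from h import *
im=optics.read_camera("side")
crop("side",im,200,130,110,100,6,"pics/s4.png")
s=readout.read_state();print(s['tcp_pos'],s['ft_force'])
E
```

```text
clock: 4.68
tcp_pos: [0.5334, 0.0036, 0.1631]
tool_rot: [0.0, 0.997, 0.082, -0.0]
ft_force: [-0.1, 0.4, 0.5]
gripper_width: 1.003
[0.53386582 0.00350496 0.16391751] [ 0.18215319 -0.12701739  0.26590402]
```

View pics/s4.png

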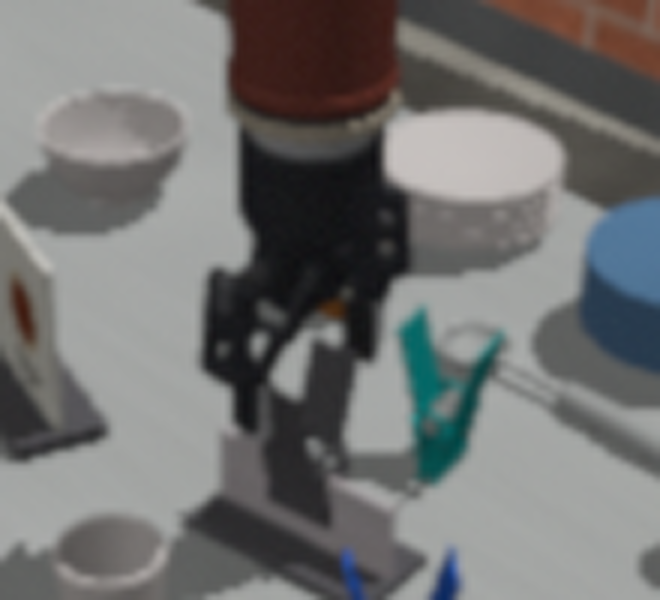

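```bash
python3 -m creep '[0.06,-0.001,0,0.003,0,0.05,0,0,0,0,0.045,0,0,0,0,0.045,0,0,0,0,0.045,0,0,0,0]' 30; python3 -m creep '[0.04,0,0,0,0,0.035,0,0,0,0,0.03,0,0,0,0,0.025,0,0,0,0,0.02,0,0,0,0]' 30;  python3 -m creep '[0.015,0,0,0,0,0.015,0,0,0,0,0.015,0,0,0,0,0.015,0,0,0,0,0.015,0,0,0,0]' 30
python3 - <<'E'
from h import *
im=optics.read_camera("side")
crop("side",im,200,130,110,100,6,"pics/s5.png")
s=readout.read_state();print(s['tcp_pos'],s['ft_force'],s['gripper_width'])
E
```

```text
clock: 5.15
tcp_pos: [0.5325, 0.0032, 0.1603]
tool_rot: [-0.0, 0.997, 0.081, 0.0]
ft_force: [-0.0, -0.4, -0.9]
gripper_width: 0.531
clock: 5.57
tcp_pos: [0.5325, 0.003, 0.1614]
tool_rot: [-0.0, 0.997, 0.081, -0.0]
ft_force: [-6.5, -0.4, 18.0]
gripper_width: 0.286
clock: 5.98
tcp_pos: [0.5325, 0.003, 0.1614]
tool_rot: [-0.0, 0.997, 0.081, 0.0]
ft_force: [-7.7, -0.1, 18.1]
gripper_width: 0.281
[0.53250719 0.00299213 0.16140127] [-7.98404145 -1.10481477 17.83665366] 0.28090869230462534
```

View pics/s5.png

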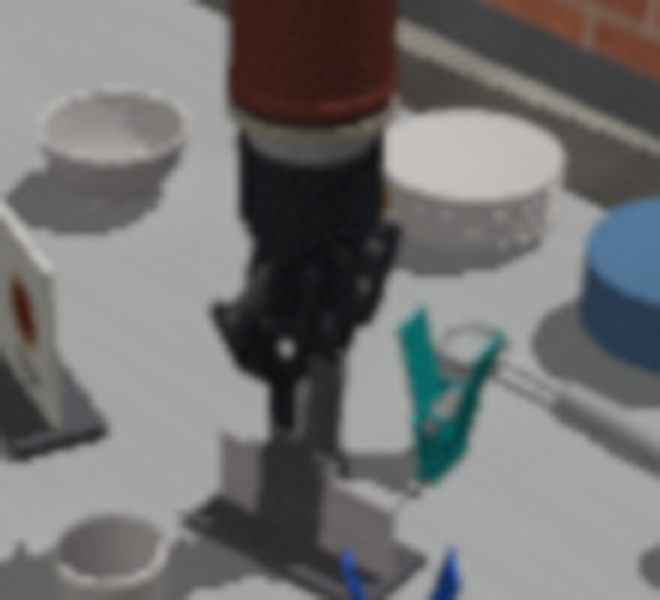

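```bash
python3 -m creep '[0.015,0.0,0,-0.002,0,0.015,0.0,0,-0.003,0,0.015,0,0,-0.005,0,0.015,0,0,-0.006,0,0.015,0,0,0,0]' 40;  python3 -m creep '[0.015,0.0,0,-0.012,0,0.015,0.0,0,-0.015,0,0.015,0,0,-0.02,0,0.015,0,0,-0.02,0,0.015,0,0,0,0]' 40
python3 - <<'E'
from h import *
im=optics.read_camera("side")
crop("side",im,200,110,110,100,6,"pics/s6.png")
s=readout.read_state();print(s['tcp_pos'],s['ft_force'],s['gripper_width'])
E
```

```text
clock: 6.45
tcp_pos: [0.533, 0.0032, 0.1772]
tool_rot: [-0.0, 0.997, 0.081, 0.001]
ft_force: [-0.4, 0.3, -0.4]
gripper_width: 0.273
clock: 6.87
tcp_pos: [0.534, 0.003, 0.2473]
tool_rot: [-0.0, 0.997, 0.081, 0.003]
ft_force: [0.2, -0.0, 0.1]
gripper_width: 0.275
[0.53345181 0.00315901 0.24541424] [ 0.11593373 -0.82065782 -1.47552062] 0.2768918776872182
```

View pics/s6.png

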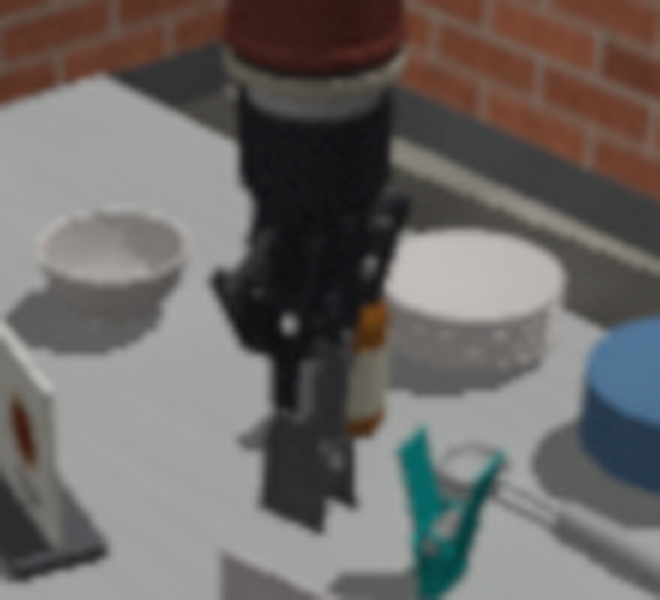

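```bash
python3 -m creep '[0.015,0.0,0,-0.02,0,0.015,0.0,0,-0.02,0,0.015,0,0,-0.02,0,0.015,0,0,0,0,0.015,0,0,0,0]' 40
python3 - <<'E'
from h import *
im=optics.read_camera("side")
crop("side",im,210,90,80,80,8,"pics/s7.png")
s=readout.read_state();print(s['tcp_pos'],s['ft_force'],s['gripper_width'])
for l in("clip","clip_grip","tip_a","tip_b"): print(l,[(d['confidence'],np.round(d['xyz'],3)) for c in("side",) for d in spotter.pinpoint(l,c)[:5]])
t=np.array(s['tcp_pos'])
print(proj("side",t-[0,0,.094]),proj("side",t-[0,0,.136]),(proj("side",t-[0,0,.094])-[210,90])*8)
E
```

```text
clock: 7.33
tcp_pos: [0.5325, 0.0032, 0.3032]
tool_rot: [-0.0, 0.997, 0.081, 0.0]
ft_force: [0.4, -0.8, -1.4]
gripper_width: 0.277
[0.53209019 0.00328101 0.30224406] [-0.31369558  0.26646387 -0.83026771] 0.27542699751018246
clip [(0.77, array([0.527, 0.005, 0.206])), (0.72, array([ 0.479, -0.13 ,  0.039])), (0.65, array([0.644, 0.006, 0.045]))]
clip_grip [(0.8, array([0.536, 0.002, 0.24 ])), (0.5, array([0.644, 0.006, 0.08 ])), (0.46, array([ 0.481, -0.125,  0.083]))]
tip_a [(0.8, array([0.518, 0.001, 0.166])), (0.7, array([ 0.478, -0.126, -0.   ])), (0.63, array([0.647, 0.002, 0.002])), (0.57, array([ 0.645,  0.007, -0.   ])), (0.45, array([0.546, 0.007, 0.165]))]
tip_b [(0.8, array([0.518, 0.001, 0.166])), (0.7, array([ 0.478, -0.126, -0.   ])), (0.63, array([0.647, 0.002, 0.002])), (0.57, array([ 0.645,  0.007, -0.   ])), (0.45, array([0.546, 0.007, 0.165]))]
[251.00673092 167.43182623] [250.87680757 179.01137877] [328.0538474  619.45460985]
```

View pics/s7.png

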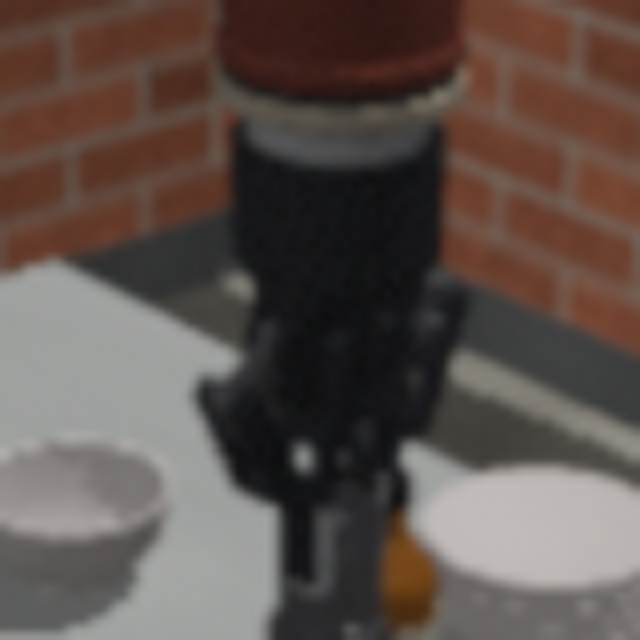

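```bash
python3 -m creep '[0.015,0,0,-0.005,0.106,0.015,0,0,-0.005,0.106,0.015,0,0,0,0.106,0.015,0,0,0,0.106,0.015,0,0,0,0]' 40
python3 -m creep '[0.015,-0.009,-0.0233,0,0,0.015,-0.009,-0.0233,0,0,0.015,-0.009,-0.0233,0,0,0.015,-0.009,-0.0233,0,0,0.015,-0.009,-0.0233,0,0]' 40
python3 -m creep '[0.015,-0.009,-0.0233,0,0,0.015,-0.009,-0.0233,0,0,0.015,-0.009,-0.0233,0,0,0.015,-0.009,-0.0233,0,0,0.015,-0.009,-0.0233,0,0]' 40
python3 -m creep '[0.015,0,0,0,0,0.015,0,0,0,0,0.015,0,0,0,0]' 40
cat > look.py <<'E'
import sys
from h import *
from scipy.spatial.transform import Rotation as Ro
n=sys.argv[1]
t=optics.read_camera("top"); im=optics.read_camera("side")
crop("side",im,155,100,100,100,6,f"pics/s{n}.png"); crop("top",t,115,160,110,90,6,f"pics/t{n}.png")
s=readout.read_state();R=Ro.from_quat(np.roll(s['tool_rot'],-1)).as_matrix()
print(s['tcp_pos'],s['ft_force'],s['gripper_width'],"ang",np.arctan2(R[1,0],R[0,0]))
for l in("clip","clip_grip","tip_a","card_edge","menu_card"): print(l,[(c,d['confidence'],np.round(d['xyz'],3)) for c in("side","top") for d in spotter.pinpoint(l,c)[:5] if d['xyz'][1]>.15])
E
python3 look.py 8
```

```text
clock: 8.0
tcp_pos: [0.5322, 0.0032, 0.3123]
tool_rot: [0.0, 0.991, -0.133, -0.0]
ft_force: [0.8, 0.5, -0.6]
gripper_width: 0.278
clock: 8.42
tcp_pos: [0.5185, 0.1285, 0.3124]
tool_rot: [0.0, 0.992, -0.128, -0.0]
ft_force: [-0.1, -0.4, -1.1]
gripper_width: 0.279
clock: 8.83
tcp_pos: [0.5052, 0.2526, 0.3123]
tool_rot: [0.0, 0.992, -0.128, -0.0]
ft_force: [0.3, 0.0, -0.6]
gripper_width: 0.273
clock: 9.08
tcp_pos: [0.5056, 0.2509, 0.3124]
tool_rot: [0.001, 0.992, -0.129, -0.0]
ft_force: [0.5, -0.6, -0.4]
gripper_width: 0.275
[0.50589126 0.25028928 0.31275777] [-0.57295758 -0.58479422 -0.53637817] 0.27501378794937226 ang -0.26142843860196013
clip [('side', 0.58, array([0.502, 0.251, 0.212])), ('top', 0.72, array([0.506, 0.252, 0.214]))]
clip_grip [('side', 0.46, array([0.505, 0.246, 0.253])), ('top', 0.58, array([0.508, 0.252, 0.251]))]
tip_a [('side', 0.4, array([0.491, 0.254, 0.172])), ('top', 0.63, array([0.515, 0.245, 0.176])), ('top', 0.49, array([0.493, 0.258, 0.169]))]
card_edge [('side', 0.71, array([0.506, 0.254, 0.125])), ('top', 0.8, array([0.504, 0.252, 0.125]))]
menu_card [('side', 0.56, array([0.504, 0.256, 0.   ])), ('top', 0.94, array([0.506, 0.249, 0.002])), ('top', 0.65, array([ 0.721,  0.178, -0.001]))]
```

View pics/s8.png

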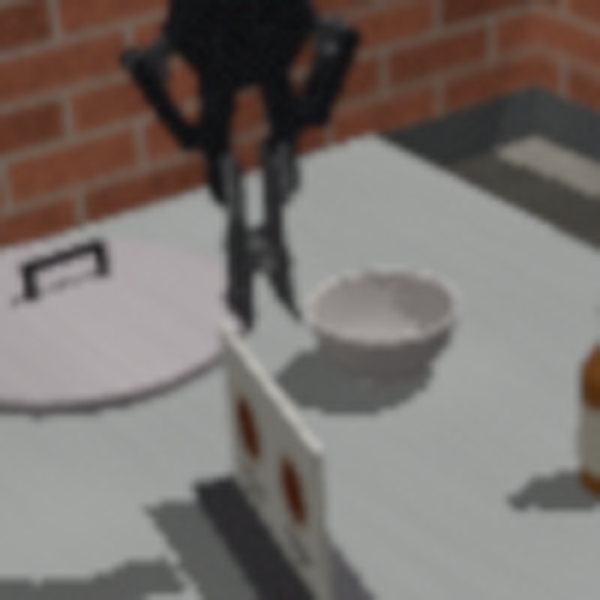

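View pics/t8.png

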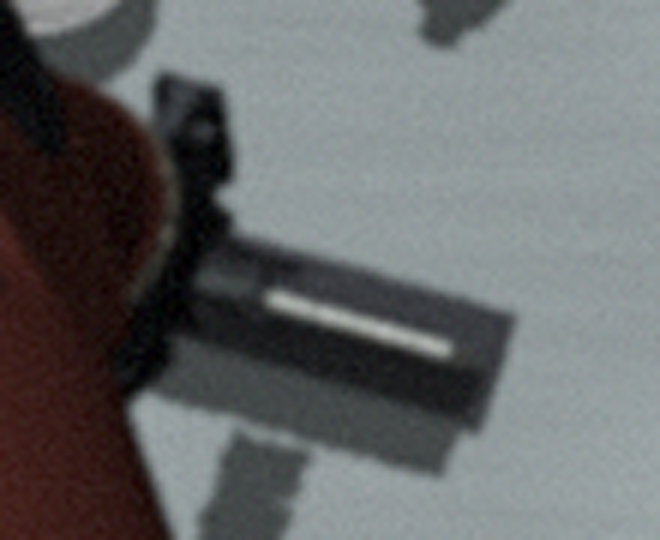

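```bash
python3 -m creep '[0.015,-0.0005,0,0.012,0,0.015,0,0,0.012,0,0.015,0,0,0.01,0,0.015,0,0,0.006,0,0.015,0,0,0,0]' 40
python3 look.py 9
python3 - <<'E'
from h import *
im=optics.read_camera("side"); crop("side",im,180,130,50,50,12,"pics/s9b.png")
E
```

```text
clock: 10.1
tcp_pos: [0.5043, 0.2513, 0.2706]
tool_rot: [0.001, 0.991, -0.13, -0.001]
ft_force: [-1.3, 0.3, -0.9]
gripper_width: 0.273
[0.50501831 0.2516096  0.27255725] [ 0.13049303 -0.02626142 -0.88140735] 0.27792318724677767 ang -0.2610733833383811
clip [('side', 0.74, array([0.501, 0.254, 0.168])), ('top', 0.5, array([0.506, 0.251, 0.173]))]
clip_grip [('side', 0.61, array([0.507, 0.255, 0.125])), ('side', 0.52, array([0.508, 0.25 , 0.21 ])), ('top', 0.47, array([0.508, 0.251, 0.212]))]
tip_a [('side', 0.62, array([0.491, 0.256, 0.132])), ('side', 0.57, array([0.519, 0.249, 0.134])), ('top', 0.62, array([0.491, 0.263, 0.13 ]))]
card_edge [('side', 0.71, array([0.508, 0.254, 0.128])), ('top', 0.65, array([0.504, 0.248, 0.126]))]
menu_card [('side', 0.97, array([ 0.503,  0.254, -0.002])), ('top', 0.81, array([0.507, 0.25 , 0.002]))]
```

View pics/s9b.png

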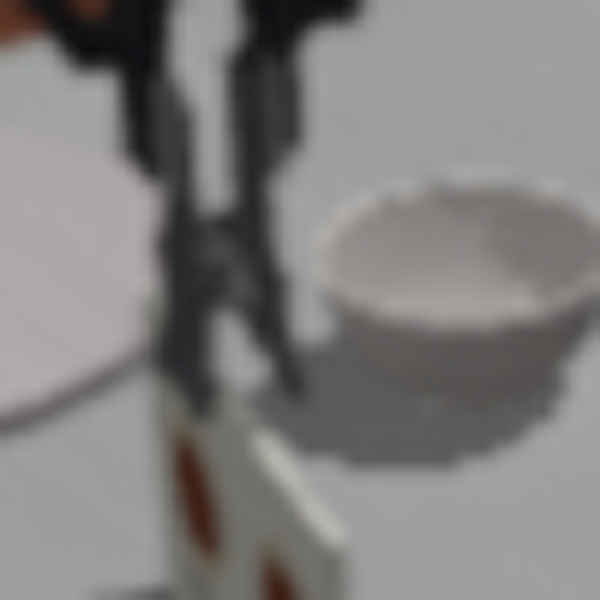

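View pics/t9.png

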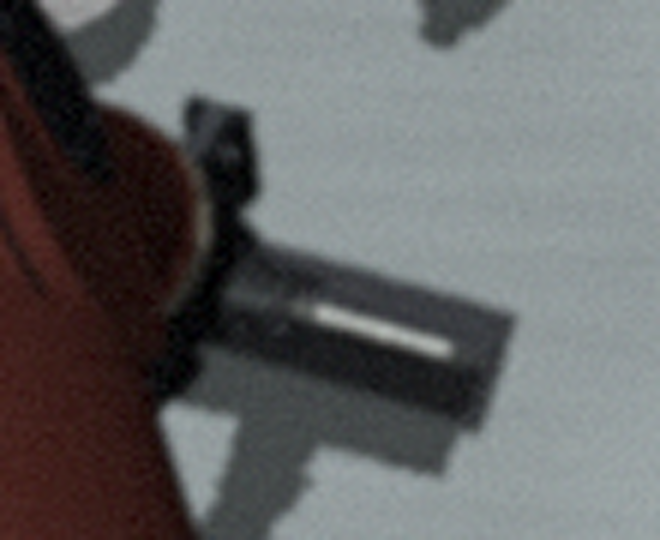

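Run:
```python
from h import *
t=np.array(readout.read_state()['tcp_pos']); print(t)
a=-.261; ex=np.array([np.cos(a),np.sin(a),0]); ey=np.array([-np.sin(a),np.cos(a),0])
cr=lambda p:((proj("side",p)-[180,130]+.5)*12-.5).round(0)
for sx in(-.0135,.0135):
  for sy in(-.022,.022): print(sx,sy,cr(t+ex*sx+ey*sy-[0,0,.136]))
C=np.array([.505,.2515,.125])
for sx in(-.0025,.0025): print("card",sx,cr(C+ex*sx-ey*.085),cr(C+ex*sx+ey*.085),cr(C+ex*sx-ey*.022))
```

```text
[0.50513591 0.25164294 0.27300806]
-0.0135 -0.022 [215. 413.]
-0.0135 0.022 [165. 347.]
0.0135 -0.022 [302. 393.]
0.0135 0.022 [251. 328.]
card -0.0025 [329. 542.] [136. 286.] [253. 441.]
card 0.0025 [346. 538.] [151. 282.] [269. 437.]
```

```bash
python3 -m creep '[0.015,0,0,0.004,0,0.015,0,0,0.004,0,0.015,0,0,0.004,0,0.015,0,0,0.004,0,0.015,0,0,0,0]' 40
python3 -m creep '[0.015,0,0,0.004,0,0.015,0,0,0.004,0,0.015,0,0,0.004,0,0.015,0,0,0.003,0,0.015,0,0,0,0]' 40
python3 -m creep '[0.015,0,0,0,0,0.015,0,0,0,0]' 40
python3 look.py 10
python3 - <<'E'
from h import *
im=optics.read_camera("side"); crop("side",im,180,130,50,50,12,"pics/s10b.png")
E
```

```text
clock: 11.17
tcp_pos: [0.5047, 0.2515, 0.2557]
tool_rot: [0.001, 0.991, -0.13, -0.001]
ft_force: [-0.1, -0.2, -0.8]
gripper_width: 0.276
clock: 11.58
tcp_pos: [0.5048, 0.2515, 0.2411]
tool_rot: [0.0, 0.991, -0.13, -0.0]
ft_force: [0.2, -0.2, -1.0]
gripper_width: 0.276
clock: 11.75
tcp_pos: [0.5052, 0.2517, 0.2421]
tool_rot: [-0.0, 0.991, -0.13, 0.0]
ft_force: [1.0, 0.4, -0.1]
gripper_width: 0.275
[0.50521008 0.25172269 0.24216151] [ 0.65647217 -0.07310487 -1.24773166] 0.27559696565434233 ang -0.26103503616584656
clip [('side', 0.43, array([0.501, 0.252, 0.139])), ('side', 0.41, array([0.699, 0.396, 0.003])), ('top', 0.67, array([0.505, 0.254, 0.144]))]
clip_grip [('side', 0.66, array([0.509, 0.249, 0.182])), ('top', 0.44, array([0.508, 0.256, 0.183]))]
tip_a [('side', 0.53, array([0.519, 0.248, 0.101])), ('side', 0.4, array([0.491, 0.255, 0.104])), ('top', 0.62, array([0.515, 0.246, 0.105])), ('top', 0.53, array([0.492, 0.26 , 0.097]))]
card_edge [('side', 0.81, array([0.505, 0.254, 0.127])), ('side', 0.57, array([0.702, 0.396, 0.   ]))]
menu_card [('side', 0.93, array([0.504, 0.252, 0.001])), ('top', 0.65, array([0.508, 0.252, 0.004])), ('top', 0.4, array([0.505, 0.253, 0.123]))]
```

View pics/s10b.png

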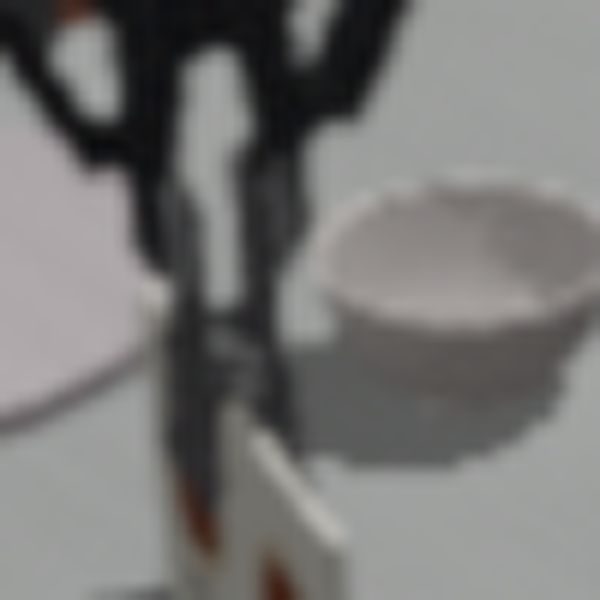

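View pics/t10.png

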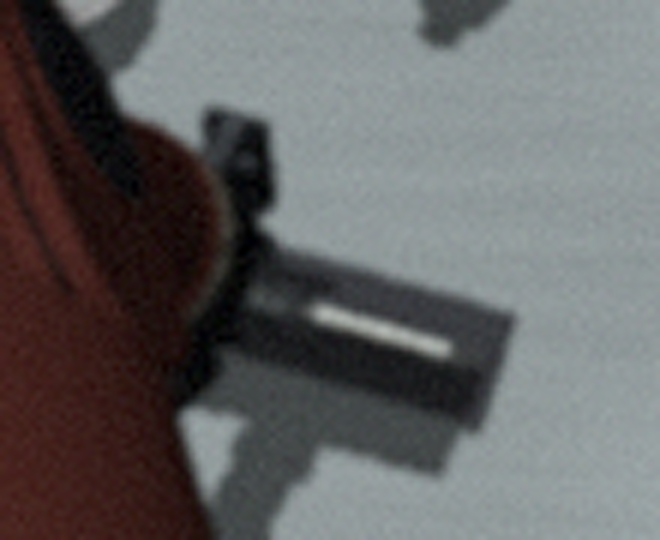

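The jaws straddle the card. The card's near corner is still at crop pixel (345,540), so it has not moved, and the wrist force is at noise level. I am handing in now.

Run:
```python
from rig import ctrl
print(ctrl.finish_job())
```

```text
the job is handed in; nothing more can be done
None
```

I took the dark steel clip off its stand by squeezing its handles and lowered it over the middle of the wide card's top edge. I handed the job in at about 12 s of the 40 s allowed, still gripping at 40 N. The hand-in reports no verdict, so the figures below come from my own last checks.

- **Clip height:** the pin is at about z 0.14 m and the jaw tips at about 0.10 m, roughly 20 mm or more below the card edge.
- **Clearance:** the tips are about 27 mm apart and centred on the card to about 1–2 mm, one on each side, which leaves roughly 10 mm to each face.
- **Alignment:** the clip is within about 3 mm of mid-edge along the card, and its angle matches the measured edge to within about 0.01 rad.
- **Card:** it shows no shift in either picture, and the wrist force was at noise level (about 1 N).
- **Disagreements:** the side camera's network put the clip origin about 4 mm lower in x than the top camera, as it had on the stand. I went by the top camera and the jaw-tip pixels, which agreed with the projected positions. In the last look the top camera gave no separate fix for the card edge; its "menu_card" report at (0.505, 0.253, 0.123) fits that point.
- **Squeezing on the stand:** the clip was briefly pressed onto the fixed strip with about 18 N down and 8 N sideways. This was gone once it lifted off.

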